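# Close up the driver-bit case on the repair bench

## Robot

A 6-joint arm with a two-finger parallel gripper is mounted at the origin on the work surface. World frame = base frame: x ahead of the robot, y to its left, z up, the work surface at z = 0. Lengths are in mm, angles in rad, forces in N, time in s.
With the tool pointing down it reaches from about 350 to 975 mm from the base axis. Payload 7.1 kg.
Tool frame: the origin (TCP) lies at the very end of the fingers, on their centre line; the grasp point (between the pads) lies ctrl.hold_point_z behind it (ctrl.hold_point_z is the distance from the TCP to the grasp point, in mm); z points along the fingers, y is the line along which they close (so a half turn about z gives the same grasp; the last joint's range is limited). The gripper opens to 88 mm and grips with 3 to 60 N. Pads are 20 mm wide; open, the fingers measure 115 mm over their backs; the gripper's body (75 mm by 178 mm) begins 61 mm behind the grasp point.
Start: joints at [-1.29, 0.423, 1.63, -0, 1.089, -0.019], TCP at [184.599, -597.1, 222.675] pointing down, gripper open.
Joint ranges: [-3, 3], [-0.9, 2.11], [0.09, 2.58], [-1.31, 4.45], [0.11, 2.69], [-2.54, 2.54]. Speed limits (rad/s): [2.39, 2.39, 3.01, 3.14, 3.14, 3.14].

## Interface

Orientations are given as a rotation vector (axis times angle).
In Python, from workcell import ctrl gives the robot as it stands. The module is installed in compiled form; this text tells all that it offers.
- The arm moves only by the shell command python3 -m creep 'ROWS'. ROWS is JSON, a list of rows, each an object with "translation": the shift along the tool's x, y, z in mm, a list of three; "angular": the turn, a rotation vector about the tool's x, y, z in rad, a list of three; "jaw": the opening, from 0 (shut) to 1 (fully open). A call has exactly 8 rows; each row is the pose to reach, as a shift and turn from the pose commanded when the call began, along the tool's axes at that moment; what a row does not reach only later rows make up. A row lasts 1/8 s, in which the tool goes at most 62.5 mm and 10.7 degrees, less where a joint would pass 70% of its speed; a pose out of reach is approached as far as the arm can. A call with a gripper value outside its range is refused whole. The fingers move at their own pace and stop on an object; the grip force is fixed at half the most. Time passes only in rows, so rows that repeat a pose let the fingers close, or fill a call up. It gives the time, the measured TCP pose, the force, the opening and the grip force at its end, in the units of the state.
- ctrl.get_obs(): the state, without advancing time (a new reading comes with each control period).
- ctrl.get_image(name): name is "side" or "top"; returns the picture (384x512x3 uint8, red, green, blue); there is no depth.
- ctrl.camera_info(name): a dict with "camera_matrix" (3x3 intrinsics, pixels), "world_from_camera" (4x4, takes a point from camera to world coordinates). Camera axes: x right, y up, looking along -z (the intrinsics and any distortion apply to the point x, -y, -z); pixel columns grow to the right and rows downward; lengths in mm; the calibration is good to about 2 mm. A picture is of the moment at which its call begins. camera_info takes no time and is no camera call.
- ctrl.close_job(): hands the job in; it is judged then, once.
Trained networks look in the newest picture that a camera, given by its name, has taken for a name from the list of things; names that differ only in an ending like _2 or _b are one class to them, and where a whole thing is asked for, a point or a joint stands for the part that bears it (a point fixed in the world has none). Each returns a list of dicts, best first, with "score" (0 to 1); they miss things now and then, are a little off and sometimes report something else, mostly with a low value. They report only what shows in the picture. A call takes as long as a camera call. They do not tell look-alikes from the thing itself.
- ctrl.look_for(camera, label): "rect" ([left, top, right, bottom] in pixels, round what is visible of it).
The state is a dict: "t": time; "qpos": joint angles; "qvel": joint speeds; "joint_torque": joint torques, N m; "ee_pos": TCP position; "orientation": TCP orientation; "ft_force": force on the tool from outside, world axes, zero at the start; "moment": the same for the moment, N m; "width": finger opening in mm; "grasp_force": force on a finger pad.
Only numpy, scipy, OpenCV 4.12 (cv2) and the standard library are available. Lean on these libraries where they do the work, as an engineer would, in place of code of your own. Each camera call takes 0.05 s, during which the arm holds its last target. There are 200 camera calls.

## Task

The repair is done: pack up the open driver-bit case. Push the upright bit rack down until it lies fully home in the case, and only then swing the lid over it and press the lid down until it is fully shut. Leave the case standing where it is, leave the driver in its trough, and do not disturb the other things on the bench.

Things in the scene. Friction and masses are not known exactly. Their poses are not given: they have to be found in the camera images.
- case: Open dark plastic case, about 2 kg, loose on the bench mat. Base 180 (x) x 260 (y) x 50 mm high, 4 mm walls; origin at the centre of its underside. Own +x points to the long side with the lid hinge, -x is the front with the carry handle, y runs along both hinge lines, z up. Inside fittings stay below the rim: 28 mm high ledge at the front, block 36 mm (tools on it 42) by the lid hinge.
- rack (a joint): Hinge of the bit rack (rad): 0 = folded flat, fully home; about 1.57 = upright, where it starts; stop at 1.8 (leaning to the front). It folds down away from the front, towards the lid hinge. Stiff hinge (0.12 N m): it stays where it is left; 2 to 4 N near its free edge moves it.
- rack_hinge (a point): Middle of the bit rack's hinge line, fixed in the case: 55 mm to the front (-x) of the case centre, 34 mm above the underside. Axes as the case.
- rack_tab (a point): End of the thumb tab (34 mm wide) mid-way along the rack's free edge, 92.5 mm from its hinge line. The rack is a plate 160 mm wide along the hinge, 85 mm long, 6 mm thick, mid plane through the hinge line. Its face to the front (up when folded) has two cross rails with steel bits, rising 11 mm from the mid plane, 6-18 and 50-60 mm from the hinge; from 64 mm to the free edge it is bare plate.
- lid (a joint): Hinge of the lid (rad): 0 = shut flat on the case's rim; about 1.57 = upright; stop at 2.0 (leaning back, away from the case). It starts open, leaning back a little. Stiff hinge (0.42 N m): it stays where it is left and does not fall; 3 to 5 N near its free edge moves it.
- lid_hinge (a point): Middle of the lid's hinge line, fixed in the case: on the +x long side, 90 mm from the case centre, 50 mm above the underside. Axes as the case.
- lid_edge (a point): Middle of the lid's free long edge, on its outer face. The lid is a shallow shell with a foam pad inside: 180 mm from hinge line to free edge, 260 mm along the hinge, 20 mm thick. Its inner face passes through the hinge line; the nearly smooth outer face lies 20 mm outside that (70 mm above the bench when shut) and looks away from the case when open.
- driver_mid (a point): Centre of the loose black and aluminium driver handle (round, 22 mm diameter, 80 mm body, 0.07 kg) lying along the case's x in the trough at the +y end of the case, wholly below the rim. Stays there.
- solder_reel: Bystander: upright reel of solder, 60 mm diameter, 46 mm high, 0.25 kg; origin at the centre of its underside. Stands off the front (-x side) of the case.
- screwdriver: Bystander: black screwdriver, 170 mm long, lying on the bench off the front of the case, roughly along it.
- flux_bottle: Bystander: small amber jar, 38 mm diameter, 85 mm high, 0.07 kg; origin at the centre of its underside. Stands off the -y end of the case.
- tip_cleaner: Bystander: steel tin with brass wool, 72 mm diameter, 45 mm high, 0.18 kg; origin at the centre of its underside. Stands off the -y end of the case.
- circuit_board: Bystander: green circuit board 80 x 120 mm, parts up to 15 mm high, lying on the bench beyond the lid hinge (+x side of the case); origin under its centre.
- multimeter: Bystander: orange and dark hand multimeter 185 x 90 x 53 mm lying on its back on the left of the bench; origin under its centre.
There are look-alikes about, which are no part of the job. Leave any orange or yellow look-alike of the part that bears driver_mid alone.

How it is judged (in metres and radians):
On the way, in this order (a step that is already met when the one before it is completed fails the run):
1. the bit rack is folded down fully home while the lid still stands open (value of joint rack below 0.08 rad and value of joint lid above 1.2 rad), for 0.2 s.
2. the lid is fully shut over the folded rack (value of joint lid below 0.04 rad and value of joint rack below 0.08 rad), for 0.2 s.
At the end, for the whole second after the job is handed in: The bit rack is folded down to within 0.08 rad of flat and the lid is shut to within 0.04 rad (about 7 mm at its free edge), the case stands level and at rest within 40 mm of where it was, with the driver still in its trough below the lid (all of step 2 and distance of case from where it was at the start of the episode below 0.04 m and angle between case's own z axis and vertical below 0.05 rad and linear speed of case below 0.01 m/s and z of driver_mid in the frame of case below 0.04 m); the robot touches nothing.
It fails at once if the lid is swung down on the rack while the rack still stands up (value of joint lid below 0.8 rad and value of joint rack above 0.5 rad).
It fails at once if the case is lifted, tipped or shoved more than 40 mm (height (world z) of case above 0.012 m or angle between case's own z axis and vertical above 0.1 rad or distance of case from where it was at the start of the episode above 0.04 m).
It fails at once if the driver is taken out of its trough (z of driver_mid in the frame of case above 0.04 m).
It fails at once if a bystander is moved more than 30 mm (distance of any of solder_reel, screwdriver, flux_bottle, tip_cleaner, circuit_board, multimeter from where it was at the start of the episode above 0.03 m).
It fails at once if a bystander is knocked over (angle between any of solder_reel, flux_bottle, tip_cleaner's own z axis and vertical above 0.4 rad).
It also fails if it takes over 51 s, if anything falls off the work surface, if the arm or the gripper's body presses on something with over 40 N, if the wrist force passes 120 N, or if a joint passes its speed limit or range.

## Working session

There is one attempt and no reset: what is moved stays moved. The work goes in short steps, Python scripts to look and compute and a shell command to move; the robot and the scene stay as the last step left them, time stands still between calls to the robot, and variables do not carry over. Pictures are saved under pics/ and viewed, at most 10 in all, crops included, and the job is handed in when it is done.

```bash
mkdir -p pics; python3 - <<'E'
from workcell import ctrl
import cv2,numpy as np
for n in("top","side"):
    im=ctrl.get_image(n); cv2.imwrite(f"pics/{n}0.png",im[:,:,::-1])
    ci=ctrl.camera_info(n); print(n,np.round(ci["camera_matrix"],1).tolist(),np.round(ci["world_from_camera"],3).tolist(),[k for k in ci])
    for l in("case","rack","rack_tab","lid","lid_edge","driver_mid","solder_reel","screwdriver","flux_bottle","tip_cleaner","circuit_board","multimeter"):
        print(l,[(np.round(d["rect"]).astype(int).tolist(),round(d["score"],2)) for d in ctrl.look_for(n,l)][:3])
o=ctrl.get_obs();print(o, ctrl.hold_point_z)
E
```

```text
top [[367.2, 0.0, 254.7], [0.0, 367.2, 195.2], [0.0, 0.0, 1.0]] [[0.001, 0.983, -0.182, 380.801], [-1.0, -0.001, -0.008, 66.494], [-0.008, 0.182, 0.983, 1014.023], [0.0, 0.0, 0.0, 1.0]] ['camera_matrix', 'world_from_camera']
case [([242, 122, 352, 254], 0.59)]
rack [([365, 150, 374, 201], 0.69)]
rack_tab [([327, 165, 338, 235], 0.53), ([365, 151, 375, 210], 0.35)]
lid [([242, 120, 286, 239], 0.91)]
lid_edge [([241, 122, 287, 245], 0.88)]
driver_mid [([286, 236, 323, 244], 0.75), ([318, 283, 358, 297], 0.59), ([397, 272, 427, 298], 0.55)]
solder_reel [([201, 166, 236, 212], 0.67), ([360, 219, 387, 248], 0.62)]
screwdriver [([364, 154, 374, 200], 0.7)]
flux_bottle [([334, 130, 357, 152], 0.61), ([240, 123, 286, 243], 0.39)]
tip_cleaner [([292, 112, 316, 141], 0.97)]
circuit_board [([199, 168, 236, 213], 0.71)]
multimeter [([92, 193, 133, 261], 0.93)]
side [[354.7, 0.0, 258.0], [0.0, 354.7, 190.8], [0.0, 0.0, 1.0]] [[0.942, 0.268, -0.202, 370.537], [-0.335, 0.737, -0.587, -534.755], [-0.008, 0.621, 0.784, 861.073], [0.0, 0.0, 0.0, 1.0]] ['camera_matrix', 'world_from_camera']
case [([202
[... 589 characters left out ...]
], 0.79)]
{'t': 1.3, 'qpos': array([-1.28999141e+00,  4.23061640e-01,  1.62988365e+00,  1.50404040e-05,
        1.08862114e+00, -1.90336762e-02]), 'qvel': array([-0.00035678,  0.00021595, -0.0002686 , -0.00151086,  0.00061057,
       -0.00113867]), 'joint_torque': array([ 1.23819405e-03, -5.44580984e+01, -2.74046052e+01,  6.46401825e-02,
        1.69717980e-02, -3.25370877e-05]), 'ee_pos': array([ 184.60956185, -597.10350799,  222.7054674 ]), 'orientation': array([3.10633149e+00, 4.69208592e-01, 2.61275923e-05]), 'ft_force': array([ 0.37797422, -0.18829897, -0.01776901]), 'moment': array([0.03421875, 0.02659775, 0.02886553]), 'grasp_force': 0.0, 'width': 87.56305003083807} 18.700000000000003
```

View pictures.

```bash
python3 - <<'E'
import cv2
a=cv2.imread("pics/top0.png")[90:310,180:440];cv2.imwrite("pics/topc.png",cv2.resize(a,None,fx=2.7,fy=2.7,interpolation=2))
a=cv2.imread("pics/side0.png")[120:384,150:370];cv2.imwrite("pics/sidec.png",cv2.resize(a,None,fx=2.25,fy=2.25,interpolation=2))
E
```

```text
(no output)
```

View pics/topc.png

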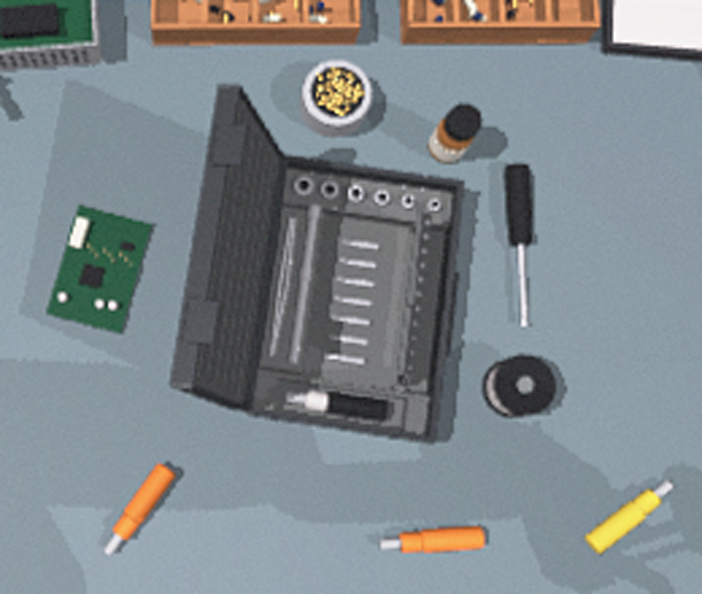

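View pics/sidec.png

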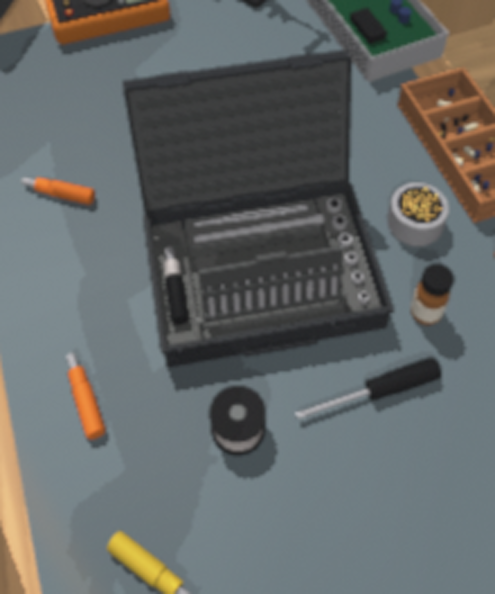

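Top view: the case has its front on the image right (crop 450,310 → px 347,205), its lid on the left and its rack upright. The black driver sits in the trough at px (311,240). The driver look-alikes, to be left alone, are orange (232,277), orange (342,290) and yellow (413,281). The detector also confused the screwdriver (369,177) with the rack, so I'm fitting the case pose from its rim corners.

```bash
cat > h.py <<'E'
import numpy as np
from workcell import ctrl
from scipy.optimize import least_squares
C={n:ctrl.camera_info(n) for n in("top","side")}
def proj(n,p):
    M=np.linalg.inv(C[n]["world_from_camera"]);q=M[:3,:3]@p+M[:3,3];q=C[n]["camera_matrix"]@np.array([q[0],-q[1],-q[2]]);return q[:2]/q[2]
def W(v,p): # case->world
    c,s=np.cos(v[2]),np.sin(v[2]);return np.array([v[0]+c*p[0]-s*p[1],v[1]+s*p[0]+c*p[1],p[2]])
def lid(th,d,n,y): return np.array([90-d*np.cos(th)+n*np.sin(th),y,50+d*np.sin(th)+n*np.cos(th)])
def rack(r,d,n,y): # n: front face normal
    return np.array([-55+d*np.cos(r)-n*np.sin(r),y,34+d*np.sin(r)+n*np.cos(r)])
E
python3 - <<'E'
from h import *
T=lambda u:(180+u[0]/2.7,90+u[1]/2.7); S=lambda u:(150+u[0]/2.25,120+u[1]/2.25)
obs=[("top",T((465,184)),(-90,-130,50)),("top",T((437,439)),(-90,130,50)),("top",T((248,411)),(90,130,50)),("top",T((283,157)),(90,-130,50)),
("side",S((167,350)),(-90,130,50)),("side",S((388,318)),(-90,-130,50)),("side",S((350,185)),(90,-130,50)),("side",S((147,212)),(90,130,50)),
("side",S((125,85)),("L",180,10,130)),("side",S((350,57)),("L",180,10,-130)),("top",T((230,86)),("L",180,10,-130)),("top",T((172,388)),("L",180,10,130))]
def f(v): return np.concatenate([proj(n,W(v,lid(v[3],*p[1:]) if p[0]=="L" else np.array(p)))-u for n,u,p in obs])
r=least_squares(f,[450,-30,1.5,1.8],loss="soft_l1",x_scale=[10,10,.1,.1]);print(r.x,np.round(f(r.x).reshape(-1,2),1).tolist())
v=r.x
for d in (85,92.5):
  for n in("top","side"):
    print(d,n,[np.round(((proj(n,W(v,rack(1.57,d,3,y)))-np.array([180,90]))*2.7 if n=="top" else (proj(n,W(v,rack(1.57,d,3,y)))-np.array([150,120]))*2.25)).tolist() for y in(-80,80)])
print("tab",W(v,rack(1.57,92.5,0,0)),"rh",W(v,rack(0,0,0,0)),"lidhinge",W(v,(90,0,50)),"edge",W(v,lid(v[3],180,20,0)))
E
```

```text
[548.87014689 -80.37812899   1.40557471   1.87687048] [[0.1, -0.2], [-1.4, 0.9], [-0.0, -0.3], [1.9, -0.6], [-2.8, 0.5], [1.2, -2.6], [-0.2, 0.3], [-1.3, 2.0], [-1.2, -0.4], [-0.3, -1.4], [-0.3, -1.5], [1.9, -1.1]]
85 top [[443.0, 208.0], [422.0, 378.0]]
85 side [[346.0, 263.0], [199.0, 287.0]]
92.5 top [[445.0, 206.0], [424.0, 377.0]]
92.5 side [[347.0, 259.0], [198.0, 283.0]]
tab [ 539.8363604  -134.55647801  126.49997067] rh [ 539.82424543 -134.62913512   34.        ] lidhinge [563.67253109   8.39624469  50.        ] edge [575.72950754  80.70557798 215.60793954]
```

```bash
cat >> h.py <<'E'
from scipy.spatial.transform import Rotation as R
V=[548.9,-80.4,1.4056]
def tocase(p): 
    c,s=np.cos(V[2]),np.sin(V[2]);d=p[:2]-V[:2];return np.array([c*d[0]+s*d[1],-s*d[0]+c*d[1],p[2]])
def row(target):
    o=ctrl.get_obs();A=R.from_rotvec(o["orientation"]);c=np.cos;s=np.sin;y=V[2]
    B=R.from_matrix(np.array([[c(y),s(y),0],[s(y),-c(y),0],[0,0,-1]]))
    return np.round(A.inv().apply(W(V,target)-o["ee_pos"]),1),np.round((A.inv()*B).as_rotvec(),4)
E
python3 -c "
from h import *
print(row((-100,0,200)), row((-100,0,110)))"
```

```text
(array([ 455.8, -296.7,   22.7]), array([ 0.    ,  0.    , -1.1058])) (array([ 455.8, -296.7,  112.7]), array([ 0.    ,  0.    , -1.1058]))
```

```bash
python3 -m creep '[{"translation":[55,-35,5],"angular":[0,0,-0.14],"jaw":0},{"translation":[105,-68,10],"angular":[0,0,-0.28],"jaw":0},{"translation":[155,-101,12],"angular":[0,0,-0.42],"jaw":0},{"translation":[205,-134,14],"angular":[0,0,-0.56],"jaw":0},{"translation":[255,-166,16],"angular":[0,0,-0.70],"jaw":0},{"translation":[305,-199,18],"angular":[0,0,-0.84],"jaw":0},{"translation":[355,-231,20],"angular":[0,0,-0.98],"jaw":0},{"translation":[405,-264,22],"angular":[0,0,-1.106],"jaw":0}]'
python3 -c "
from h import *
print(tocase(ctrl.get_obs()['ee_pos']),row((-95,0,200)), row((-95,0,107)))"
```

```text
t: 2.3
ee_pos: [494.8, -223.7, 200.9]
orientation: [2.392, 2.035, 0.0]
ft_force: [1.2, -0.6, -1.0]
width: 11.3
grasp_force: 0.0
[-150.28152858   29.77646564  200.92957539] (array([55.1, 30. ,  0.9]), array([0.0007, 0.0003, 0.0045])) (array([55.2, 30. , 93.9]), array([0.0007, 0.0003, 0.0045]))
```

```bash
python3 -m creep '[{"translation":[30,15,0],"angular":[0,0,0],"jaw":0},{"translation":[57,30,2],"angular":[0,0,0.004],"jaw":0},{"translation":[62,30,30],"angular":[0,0,0.004],"jaw":0},{"translation":[62,30,60],"angular":[0,0,0.004],"jaw":0},{"translation":[62,30,80],"angular":[0,0,0.004],"jaw":0},{"translation":[62,30,94],"angular":[0,0,0.004],"jaw":0},{"translation":[62,30,94],"angular":[0,0,0.004],"jaw":0},{"translation":[62,30,94],"angular":[0,0,0.004],"jaw":0}]'
python3 - <<'E'
from h import *
import cv2
print(tocase(ctrl.get_obs()['ee_pos']))
a=ctrl.get_image("top")[120:270,230:400,::-1];b=ctrl.get_image("side")[130:290,190:360,::-1]
cv2.imwrite("pics/m1.png",np.hstack([cv2.resize(a,(400,353),interpolation=2),cv2.resize(b,(400,353),interpolation=2)]))
E
```

```text
t: 3.3
ee_pos: [533.9, -169.3, 107.3]
orientation: [2.4, 2.025, 0.001]
ft_force: [0.4, 0.2, 0.2]
width: 0.5
grasp_force: 0.0
[-90.15417557   0.21191764 107.34985786]
```

View pics/m1.png

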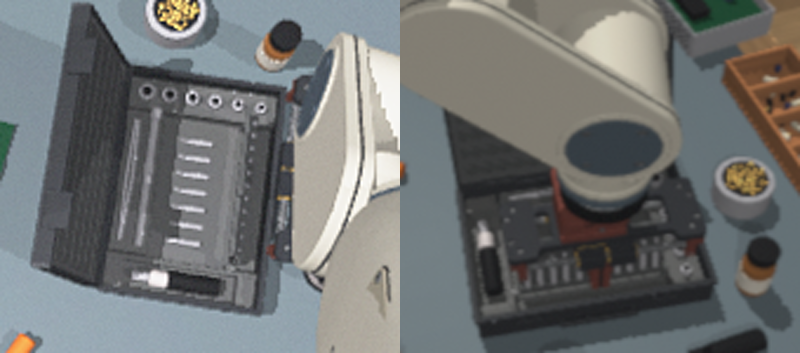

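```bash
python3 -m creep '[{"translation":[15,0,0],"angular":[0,0,0],"jaw":0},{"translation":[25,0,0],"angular":[0,0,0],"jaw":0},{"translation":[36,0,1],"angular":[0,0,0],"jaw":0},{"translation":[47,0,2],"angular":[0,0,0],"jaw":0},{"translation":[58,0,6],"angular":[0,0,0],"jaw":0},{"translation":[69,0,11],"angular":[0,0,0],"jaw":0},{"translation":[78,0,18],"angular":[0,0,0],"jaw":0},{"translation":[87,0,26],"angular":[0,0,0],"jaw":0}]'
python3 - <<'E'
from h import *
import cv2
print(tocase(ctrl.get_obs()['ee_pos']))
E
```

```text
t: 4.4
ee_pos: [548.1, -82.7, 80.1]
orientation: [2.401, 2.026, 0.0]
ft_force: [-0.9, -0.6, 0.2]
width: 0.4
grasp_force: 0.6
[-2.3730164   0.3979665  80.08806886]
```

```bash
python3 -m creep '[{"translation":[8,0,10],"angular":[0,0,0],"jaw":0},{"translation":[15,0,19],"angular":[0,0,0],"jaw":0},{"translation":[19,0,27],"angular":[0,0,0],"jaw":0},{"translation":[22,0,34],"angular":[0,0,0],"jaw":0},{"translation":[23,0,39],"angular":[0,0,0],"jaw":0},{"translation":[23,0,42],"angular":[0,0,0],"jaw":0},{"translation":[23,0,43],"angular":[0,0,0],"jaw":0},{"translation":[23,0,43],"angular":[0,0,0],"jaw":0}]'
python3 - <<'E'
from h import *
import cv2
o=ctrl.get_obs();print(tocase(o['ee_pos']),o['ft_force'])
a=ctrl.get_image("top")[120:270,230:400,::-1];b=ctrl.get_image("side")[130:290,190:360,::-1]
cv2.imwrite("pics/m2.png",np.hstack([cv2.resize(a,(400,353),interpolation=2),cv2.resize(b,(400,353),interpolation=2)]))
E
```

```text
t: 5.4
ee_pos: [551.8, -60.6, 37.7]
orientation: [-2.401, -2.026, -0.0]
ft_force: [0.6, 0.8, -1.8]
width: 0.1
grasp_force: 0.6
[20.01194502  0.44010999 37.67409633] [ 0.57411602  0.76311403 -1.82923103]
```

View pics/m2.png

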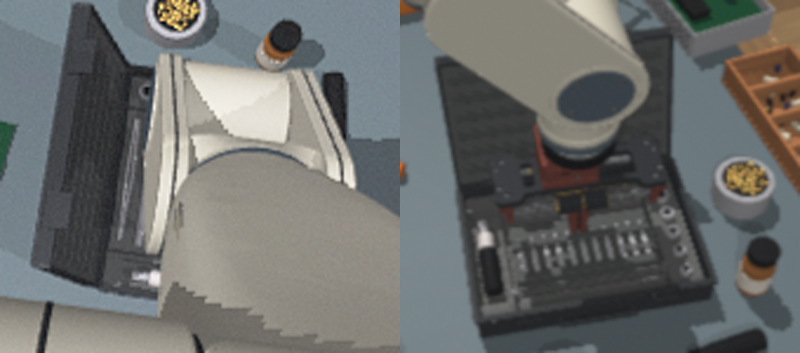

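```bash
python3 -m creep '[{"translation":[0,0,1],"angular":[0,0,0],"jaw":0},{"translation":[0,0,2],"angular":[0,0,0],"jaw":0},{"translation":[0,0,3],"angular":[0,0,0],"jaw":0},{"translation":[0,0,4],"angular":[0,0,0],"jaw":0},{"translation":[0,0,4],"angular":[0,0,0],"jaw":0},{"translation":[0,0,4],"angular":[0,0,0],"jaw":0},{"translation":[0,0,4],"angular":[0,0,0],"jaw":0},{"translation":[0,0,4],"angular":[0,0,0],"jaw":0}]'
python3 - <<'E'
from h import *
o=ctrl.get_obs();print(tocase(o['ee_pos']),o['ft_force'])
E
```

```text
t: 6.5
ee_pos: [552.1, -60.6, 36.8]
orientation: [2.401, 2.026, 0.001]
ft_force: [-10.7, 1.9, 34.2]
width: 0.4
grasp_force: 18.3
[20.050608    0.14591146 36.84663345] [-10.66162933   1.87268105  34.15272671]
```

```bash
python3 -m creep '[{"translation":[0,0,-30],"angular":[0,0,0],"jaw":0},{"translation":[0,0,-80],"angular":[0,0,0],"jaw":0},{"translation":[0,0,-135],"angular":[0,0,0],"jaw":0},{"translation":[0,0,-190],"angular":[0,0,0],"jaw":0},{"translation":[0,0,-240],"angular":[0,0,0],"jaw":0},{"translation":[45,0,-245],"angular":[0,0,0],"jaw":0},{"translation":[95,0,-245],"angular":[0,0,0],"jaw":0},{"translation":[145,0,-245],"angular":[0,0,0],"jaw":0}]'
python3 - <<'E'
from h import *
import cv2
o=ctrl.get_obs();print(tocase(o['ee_pos']),o['ft_force'],row((190,0,190)))
a=ctrl.get_image("top")[120:270,230:400,::-1];b=ctrl.get_image("side")[130:290,190:360,::-1]
cv2.imwrite("pics/m3.png",np.hstack([cv2.resize(a,(400,353),interpolation=2),cv2.resize(b,(400,353),interpolation=2)]))
E
```

```text
t: 7.5
ee_pos: [576.5, 83.4, 279.3]
orientation: [2.401, 2.024, 0.001]
ft_force: [0.7, -0.9, -0.3]
width: 0.5
grasp_force: 0.0
[166.0911718   -0.30078223 279.26461639] [ 0.68279175 -0.86222012 -0.31115589] (array([23.9, -0.5, 89.3]), array([ 0.0013, -0.0001, -0.0046]))
```

View pics/m3.png

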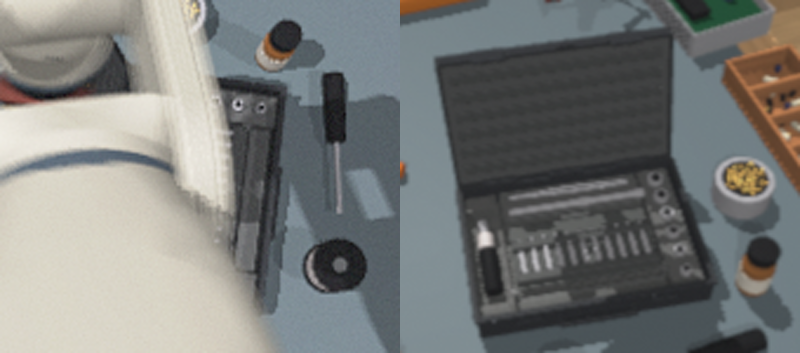

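```bash
python3 -m creep '[{"translation":[30,0,0],"angular":[0,0,0],"jaw":0},{"translation":[33,0,15],"angular":[0,0,0],"jaw":0},{"translation":[33,0,50],"angular":[0,0,0],"jaw":0},{"translation":[33,0,80],"angular":[0,0,0],"jaw":0},{"translation":[33,0,92],"angular":[0,0,0],"jaw":0},{"translation":[20,0,92],"angular":[0,0,0],"jaw":0},{"translation":[0,0,92],"angular":[0,0,0],"jaw":0},{"translation":[-15,0,92],"angular":[0,0,0],"jaw":0}]'
python3 - <<'E'
from h import *
import cv2
o=ctrl.get_obs();print(tocase(o['ee_pos']),o['ft_force'],row((120,0,188)))
E
```

```text
t: 8.6
ee_pos: [574.7, 66.3, 188.4]
orientation: [2.401, 2.024, 0.005]
ft_force: [1.0, 4.6, 3.6]
width: 0.3
grasp_force: 1.8
[148.9831756   -1.28635236 188.39704457] [1.00458788 4.55768843 3.63691091] (array([-29. ,  -1.2,   0.4]), array([ 0.0032, -0.0014, -0.0045]))
```

```bash
python3 -m creep '[{"translation":[-14,0,0],"angular":[0,0,0],"jaw":0},{"translation":[-28,0,0],"angular":[0,0,0],"jaw":0},{"translation":[-42,0,-2],"angular":[0,0,0],"jaw":0},{"translation":[-56,0,-4],"angular":[0,0,0],"jaw":0},{"translation":[-69,0,-6],"angular":[0,0,0],"jaw":0},{"translation":[-84,0,-4],"angular":[0,0,0],"jaw":0},{"translation":[-99,0,-2],"angular":[0,0,0],"jaw":0},{"translation":[-113,0,1],"angular":[0,0,0],"jaw":0}]'
python3 - <<'E'
from h import *
import cv2
o=ctrl.get_obs();print(tocase(o['ee_pos']),o['ft_force'],row((-5.7,0,165)))
b=ctrl.get_image("side")[130:290,190:360,::-1]
cv2.imwrite("pics/m4.png",cv2.resize(b,(400,353),interpolation=2))
E
```

```text
t: 9.6
ee_pos: [554.5, -44.9, 185.5]
orientation: [2.401, 2.026, -0.0]
ft_force: [0.4, 2.4, -0.2]
width: 0.5
grasp_force: 1.0
[ 35.92092869   0.34232866 185.48091202] [ 0.4381466   2.39441528 -0.19527874] (array([-41.6,   0.5,  20.5]), array([-0.0001,  0.0001, -0.0039]))
```

View pics/m4.png

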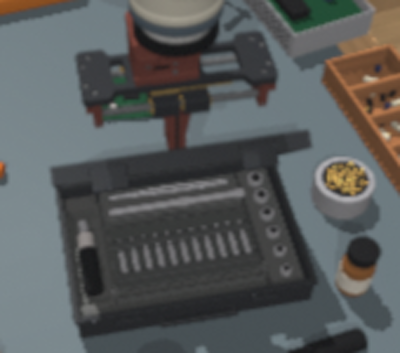

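```bash
python3 -m creep '[{"translation":[-21,0,9],"angular":[0,0,0],"jaw":0},{"translation":[-42,0,21],"angular":[0,0,0],"jaw":0},{"translation":[-59,0,37],"angular":[0,0,0],"jaw":0},{"translation":[-76,0,55],"angular":[0,0,0],"jaw":0},{"translation":[-84,0,69],"angular":[0,0,0],"jaw":0},{"translation":[-91,0,84],"angular":[0,0,0],"jaw":0},{"translation":[-97,0,100],"angular":[0,0,0],"jaw":0},{"translation":[-99,0,106],"angular":[0,0,0],"jaw":0}]'
python3 - <<'E'
from h import *
o=ctrl.get_obs();print(tocase(o['ee_pos']),o['ft_force'],row((-65,0,68)))
E
```

```text
t: 10.65
ee_pos: [537.5, -141.5, 78.3]
orientation: [-2.4, -2.025, 0.002]
ft_force: [0.2, 1.6, 0.6]
width: 0.3
grasp_force: 0.6
[-62.16383034   1.24188896  78.34602946] [0.18450356 1.57731687 0.63985751] (array([-2.8,  1.3, 10.3]), array([-0.0016, -0.0001, -0.0038]))
```

```bash
python3 -m creep '[{"translation":[0,0,3],"angular":[0,0,0],"jaw":0},{"translation":[0,0,6],"angular":[0,0,0],"jaw":0},{"translation":[0,0,8],"angular":[0,0,0],"jaw":0},{"translation":[0,0,9],"angular":[0,0,0],"jaw":0},{"translation":[0,0,10],"angular":[0,0,0],"jaw":0},{"translation":[0,0,11],"angular":[0,0,0],"jaw":0},{"translation":[0,0,12],"angular":[0,0,0],"jaw":0},{"translation":[0,0,12],"angular":[0,0,0],"jaw":0}]'
python3 - <<'E'
from h import *
o=ctrl.get_obs();print(tocase(o['ee_pos']),o['ft_force'])
E
```

```text
t: 11.65
ee_pos: [538.4, -141.5, 70.0]
orientation: [2.4, 2.026, 0.001]
ft_force: [-6.3, 1.0, 25.4]
width: 0.4
grasp_force: 12.4
[-62.02490364   0.29214061  70.04042566] [-6.29662921  0.99333893 25.39956162]
```

Lid meets the rim at z=70 with 25 N. Holding a moment more, then retreating.

```bash
python3 -m creep '[{"translation":[0,0,1],"angular":[0,0,0],"jaw":0},{"translation":[0,0,1],"angular":[0,0,0],"jaw":0},{"translation":[0,0,0],"angular":[0,0,0],"jaw":0},{"translation":[0,0,-20],"angular":[0,0,0],"jaw":0},{"translation":[0,0,-60],"angular":[0,0,0],"jaw":0},{"translation":[0,0,-110],"angular":[0,0,0],"jaw":0},{"translation":[-50,0,-150],"angular":[0,0,0],"jaw":0},{"translation":[-100,0,-180],"angular":[0,0,0],"jaw":0}]'
python3 -m creep '[{"translation":[-50,0,0],"angular":[0,0,0],"jaw":0},{"translation":[-100,0,0],"angular":[0,0,0],"jaw":0},{"translation":[-150,0,0],"angular":[0,0,0],"jaw":0},{"translation":[-180,0,0],"angular":[0,0,0],"jaw":0},{"translation":[-180,0,0],"angular":[0,0,0],"jaw":0},{"translation":[-180,0,0],"angular":[0,0,0],"jaw":0},{"translation":[-180,0,0],"angular":[0,0,0],"jaw":0},{"translation":[-180,0,0],"angular":[0,0,0],"jaw":0}]'
python3 - <<'E'
from h import *
import cv2
a=ctrl.get_image("top")[100:280,190:400,::-1];b=ctrl.get_image("side")[130:330,160:360,::-1]
cv2.imwrite("pics/m5.png",np.hstack([cv2.resize(a,(410,353),interpolation=2),cv2.resize(b,(353,353),interpolation=2)]))
E
```

```text
t: 12.65
ee_pos: [521.6, -240.5, 249.8]
orientation: [2.398, 2.027, 0.002]
ft_force: [0.9, -0.3, -0.6]
width: 0.4
grasp_force: 0.0
t: 13.65
ee_pos: [491.4, -416.5, 247.8]
orientation: [2.4, 2.028, 0.0]
ft_force: [0.5, -0.3, 0.2]
width: 0.2
grasp_force: 0.0
```

View pics/m5.png

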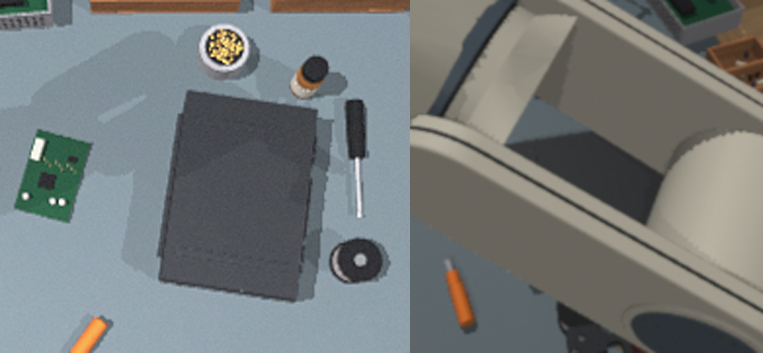

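The top view shows the lid shut flat over the case (crop 240,195), with the bystanders where they were and the arm clear.

```bash
python3 -c "
from workcell import ctrl
print(ctrl.close_job())"
```

```text
the job is handed in; nothing more can be done
None
```

The rack is folded home and the lid is pressed shut (finger contact at z = 70 mm, 25 N). The top view shows the case and the bystanders it covers where they were, and the job is handed in, though `ctrl.close_job()` returned no verdict.

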